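# Bring the jack's flat anvil up under a clamped strip

### The job

The clamped steel strip needs a support under its free end before it is welded. Turn the jack's swivel head so that the flat-topped anvil stands squarely under the free end of the strip, then raise the jack by turning its leaning knob until the anvil just touches the strip: a light, firm contact that stays when you let go, without forcing the strip up. Leave the magnet, tape measure and punch beside the jack undisturbed.

Things in the scene. Friction and masses are not known exactly. Their poses are not given: they have to be found in the camera images.
- jack: Grey screw jack, fixed; base 120 x 165 x 12 mm. Origin on the worktop under its upright column; its +x points to the stand, -y to the knob side, z up. The ram carries a swivel head: a disc 96 mm across, top face 88 mm above the worktop at the start (jack right down), with three round steel posts (anvils) 18 mm thick, 24 mm tall, on a circle of 34 mm radius, 120 degrees apart.
- jack_head (a joint): Angle of the swivel head, rad, growing anticlockwise from above; 0 when the flat anvil is under the strip (at +x of the jack). Starts at 1.8 to 2.3. Friction of 0.08 N m holds it; no click stops. From above, the vee anvil is 120 degrees anticlockwise of the flat one, the cone anvil 120 degrees clockwise of it.
- flat_top (a point): Centre of the flat anvil's top, 24 mm above the disc (plain round post all the way).
- vee_top (a point): Centre of the vee-notched anvil's top, 24 mm above the disc. Its lower 15 mm are plain round: a post can be pinched from above and led round the circle without turning the fingers.
- cone_top (a point): Tip of the cone anvil, 24 mm above the disc; its lower 15 mm are plain round.
- jack_knob (a joint): Angle of the knob, rad; 0 at the start, the jack right down. Grows when turned clockwise as seen looking onto the knob's end face; this raises the head by 6 mm per rad (up to 4.8 rad). Friction, about 0.15 N m, also holds the jack up when let go. Once the anvil touches, the moment needed rises by 0.3 N m per rad; held still, a hand feels it less or plus the friction.
- knob_centre (a point): Centre of the black fluted knob, 44 mm diameter (47 over flutes), 22 mm high; fixed on the jack 95 mm to -y of its origin, 78 mm up; axes are the jack's. The knob's axis leans 0.60 rad (34 degrees) from vertical toward the jack's -y: a tool in line with it points along (0, 0.565, -0.825) in the jack's axes. Below the knob the spindle is 16 mm thick for 14 mm.
- stand: Fixed post stand, 205 mm high: origin on the worktop under the post, axes as the jack's. Its clamp holds a flat steel strip (40 wide, 5 mm thick) out level over the jack head's far side, from 20 mm to +x of the column axis on. Clamp height is not given: underside 120 to 130 mm above the worktop, 8 to 18 mm above the anvils at the start. Yields 1 mm per 10 N of lift after the first 4 N.
- strip_spot (a point): Point on the worktop straight below the place on the strip where the anvil must touch (on the strip's middle line, 14 mm from its free end); 131 mm from the stand's origin to -x, 34 mm from the jack's origin to +x.
- magnet: Orange welding magnet, 34 x 93 x 78 mm, standing on the robot's side of the jack, to its left. Leave it alone.
- tape: Yellow tape measure, 35 x 70 x 60 mm, standing to the left of the jack. Leave it alone.
- punch: Steel centre punch, 117 mm long, 11 mm thick, lying to the right of the jack. Leave it alone.
Not all that is in view belongs to the job. What is shaped like the jack but red is not meant.

How it is judged (in metres and radians):
On the way, in this order (a step that is already met when the one before it is completed fails the run):
1. the flat anvil stands under the strip's free end, not yet touching it (horizontal distance between flat_top and strip_spot below 0.008 m and contact force between jack and stand below 0.5 N and contact force between anything else and the fingers below 0.2 N), for 0.2 s.
2. the anvil touches the strip (contact force between jack and stand above 2 N), for 0.2 s.
At the end, for the whole second after the job is handed in: The flat anvil stands within 8 mm of the place under the strip's free end and presses up on the strip with 2 to 25 N, by itself (horizontal distance between flat_top and strip_spot below 0.008 m and contact force between jack and stand between 2 and 25 N); the robot touches nothing.
It fails at once if the strip is forced up with more than 40 N (contact force between jack and stand above 40 N).
It fails at once if a bystander is moved by more than 30 mm (distance of any of magnet, tape, punch from where it was at the start of the episode above 0.03 m).
It also fails if it takes over 69 s, if anything falls off the work surface, if the arm or the gripper's body presses on something with over 40 N, if the wrist force passes 120 N, or if a joint passes its speed limit or range.

### The arm

A 6-joint arm with a two-finger parallel gripper is mounted at the origin on the work surface; the furniture and walls round the work are solid. World frame = base frame: x ahead of the robot, y to its left, z up, the work surface at z = 0. Lengths are in m, angles in degrees, forces in N, time in s.
With the tool pointing down it reaches from about 0.4 to 0.825 m from the base axis. Payload 7 kg.
Tool frame: the origin (TCP) lies at the very end of the fingers, on their centre line; the grasp point (between the pads) lies 19 mm behind it; z points along the fingers, y is the line along which they close (so a half turn about z gives the same grasp; the last joint's range is limited). The gripper opens to 88 mm and grips with 3 to 60 N. Pads are 19 mm wide; open, the fingers measure 130 mm over their backs; the gripper's body (78 mm by 193 mm) begins 47 mm behind the grasp point.
Start: joints at [-52.821, 20.546, 0.682, 0, -70.136, -16.507], TCP at [0.238, -0.632, 0.227] pointing down, gripper open.
Joint ranges: [-176.03, 176.03], [-82.01, 121.73], [-58.28, 71.71], [-173.87, 95.51], [-174.79, -0.11], [-173.66, 173.66]. Speed limits (degrees/s): [136.94, 136.94, 172.46, 180, 180, 180].

### API

Orientations are given as [roll, pitch, yaw] about the fixed x, y, z axes, in that order (R = Rz(yaw) Ry(pitch) Rx(roll)).
In Python, from plant import ctrl, cams, workorder gives the robot as it stands.
- The arm moves only by the tool play_rows, never from a script. Its argument "motion" is a list of rows, each an object of numbers: "x", "y", "z": the shift along the tool's x, y, z normalised to -1 to 1, where 1 is 0.025 m; "rx", "ry", "rz": the turn, a rotation vector about the tool's x, y, z normalised to -1 to 1, where 1 is 4 degrees. A call has 1 to 20 rows; each row shifts and turns the commanded pose from where the row before left it, along the tool's axes as they then stand; what a row does not reach is not made up. A row lasts 1/8 s, in which the tool goes at most 62.5 mm and 10.7 degrees, less where a joint would pass 70% of its speed; a pose out of reach is approached as far as the arm can. A call with a number of a shift or a turn outside -1 to 1 is refused whole. A call with a gripper value outside its range is refused whole. "fingers" is the opening, from -1 (shut) to 1 (fully open), set as the call begins (left out, the last holds). The fingers move at their own pace and stop on an object; the grip force is fixed at half the most. Time passes only in rows, so rows that do not move let the fingers close. It gives the time, the measured TCP pose, the force, the opening and the grip force at its end, in the units of the state.
- ctrl.get_obs(): the state, without advancing time (a new reading comes with each control period).
- cams.snapshot(name): name is "scene" or "top" or "wrist"; returns the picture (384x512x3 uint8, blue, green, red); there is no depth.
- cams.get_calibration(name): a dict with "vertical_fov" (degrees; the focal length in pixels is half the picture's height over the tangent of half this angle, whatever the lens; pixels are square), "cx", "cy" (the principal point, pixels), "position" and "rotation" of the camera in the world. Camera axes: x right, y up, looking along -z (the intrinsics and any distortion apply to the point x, -y, -z); pixel columns grow to the right and rows downward; lengths in m; the calibration is good to about 2 mm. A picture is of the moment at which its call begins: read the wrist's pose just before it. get_calibration takes no time and is no camera call; for the wrist camera it gives the pose at the moment of the call.
- workorder.close_job(): hands the job in; it is judged then, once.
The state is a dict: "clock": time; "joint_pos": joint angles; "qvel": joint speeds; "tau": joint torques, N m; "tool_pos": TCP position; "orientation": TCP orientation; "force": force on the tool from outside, world axes, zero at the start; "moment": the same for the moment, N m; "opening": finger opening in m; "gripper_force": force on a finger pad.
Only numpy, scipy, OpenCV 4.12 (cv2) and the standard library are available. Lean on these libraries where they do the work, as an engineer would, in place of code of your own. Each camera call takes 0.05 s, during which the arm holds its last target. There are 200 camera calls.

## Working session

There is one attempt and no reset: what is moved stays moved. The work goes in short steps, Python scripts to look and compute and a tool call to move; the robot and the scene stay as the last step left them, time stands still between calls to the robot, and variables do not carry over. Pictures are saved under pics/ and viewed, at most 10 in all, crops included, and the job is handed in when it is done.

Besides the shell and the picture viewer there is one more tool, called after "Request:" by a JSON object that holds its "api" and its "payload". play_rows: Moves the arm, as the interface text tells. Its arguments: {"type":"object","properties":{"motion":{"type":"array"},"fingers":{"type":"number"}},"required":["motion"]}

```bash
mkdir -p pics; ls; python3 - <<'E'
from plant import ctrl,cams
import cv2
print(ctrl.get_obs())
for n in("scene","top"):
    cv2.imwrite(f"pics/{n}0.png",cv2.resize(cams.snapshot(n),(800,600),interpolation=cv2.INTER_CUBIC)); print(n,cams.get_calibration(n))
E
```

```text
pics
{'clock': 0.0, 'joint_pos': array([-5.28223465e+01,  2.05895985e+01,  6.34746800e-01, -1.97395386e-02,
       -7.01350681e+01, -1.65055852e+01]), 'qvel': array([-0.08299934, -0.00036177,  0.02966655, -0.04738094,  0.00741897,
       -0.10007374]), 'tau': array([ 9.81593876e-04, -5.82720029e+01,  2.93059373e+01,  6.99721813e+00,
        6.92273868e-03, -1.37515135e-04]), 'tool_pos': array([ 0.23808104, -0.63110973,  0.225652  ]), 'orientation': array([ 1.79908513e+02, -7.75747876e-03, -1.59334648e+02]), 'force': array([-0.38334857, -0.0641383 , -0.18483508]), 'moment': array([-0.00245795, -0.00439736, -0.08778565]), 'gripper_force': 0.0, 'opening': 0.0877138969139173}
scene {'vertical_fov': 42.54569207499348, 'cx': 261.50191046131823, 'cy': 195.33687195569505, 'position': array([0.05373407, 0.18719013, 0.89242976]), 'rotation': array([  38.60734507,    0.49982708, -117.92997371])}
top {'vertical_fov': 50.07801837693551, 'cx': 258.8473083978222, 'cy': 192.51735007702504, 'position': array([ 0.4770236 , -0.10273618,  0.96288972]), 'rotation': array([  9.76812868,   0.95259942, -89.73471545])}
```

View pics/top0.png

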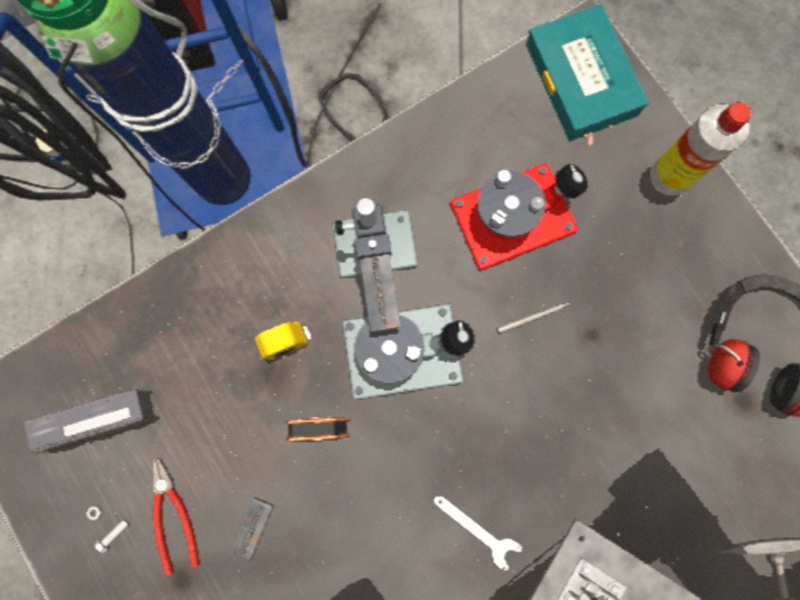

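View pics/scene0.png

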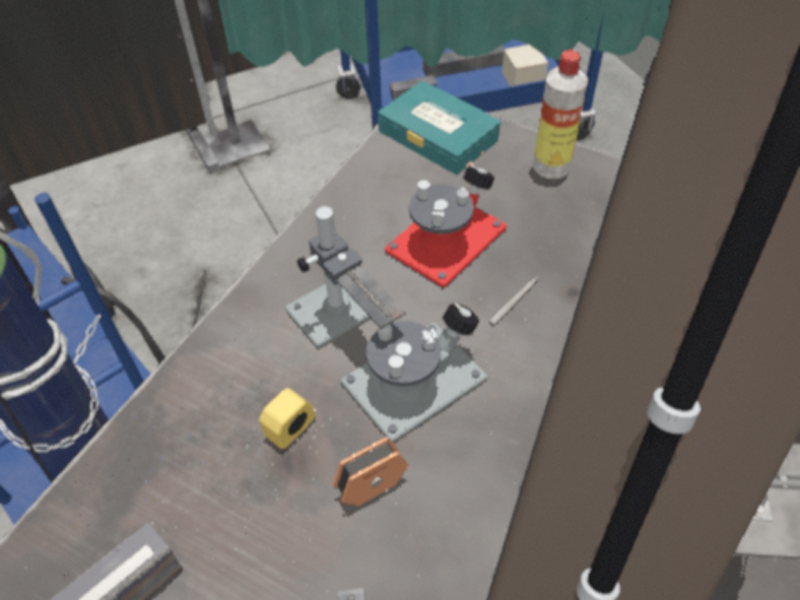

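```bash
python3 - <<'E'
import cv2
t=cv2.imread("pics/top0.png");s=cv2.imread("pics/scene0.png")
# source (800x600) crop 330..490 x 190..410 ; scale
a=cv2.resize(t[295:405,335:485],None,fx=5.3,fy=5.3,interpolation=cv2.INTER_CUBIC)
b=cv2.resize(s[285:445,330:500],None,fx=3.7,fy=3.7,interpolation=cv2.INTER_CUBIC)
cv2.imwrite("pics/tc.png",a);cv2.imwrite("pics/sc.png",b);print(a.shape,b.shape)
E
```

```text
(583, 795, 3) (592, 629, 3)
```

View pics/tc.png

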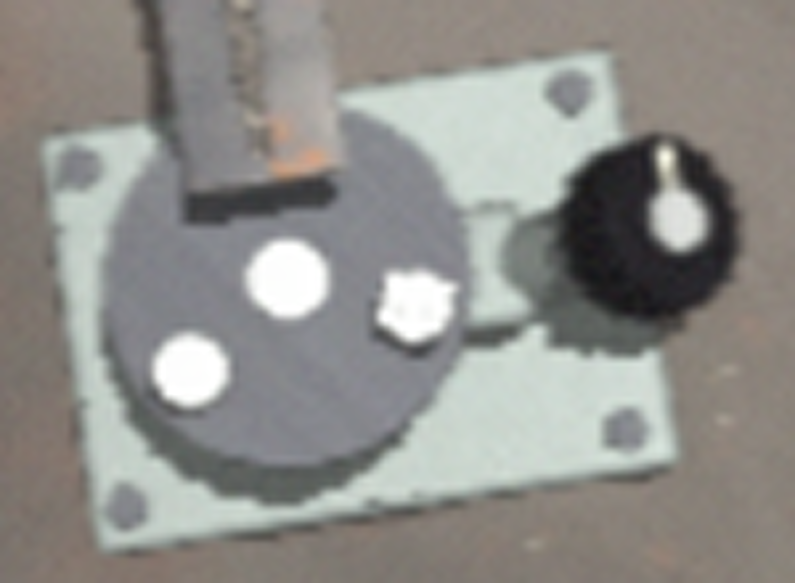

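View pics/sc.png

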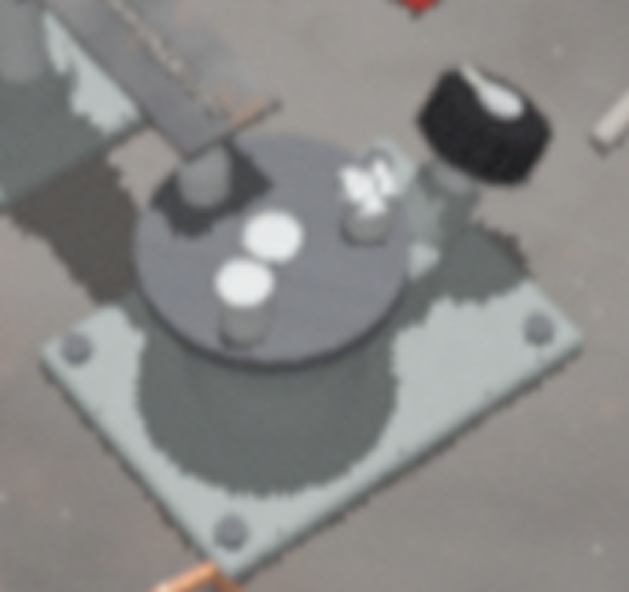

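```bash
cat >h.py <<'E'
import numpy as np
from scipy.spatial.transform import Rotation as R
def proj(c,P):
    p=R.from_euler('xyz',c['rotation'],degrees=True).inv().apply(np.atleast_2d(P)-c['position'])
    f=192/np.tan(np.radians(c['vertical_fov']/2))
    return np.c_[c['cx']-f*p[:,0]/p[:,2], c['cy']+f*p[:,1]/p[:,2]]
def ray(c,uv):
    f=192/np.tan(np.radians(c['vertical_fov']/2)); uv=np.atleast_2d(uv)
    return R.from_euler('xyz',c['rotation'],degrees=True).apply(np.c_[(uv[:,0]-c['cx'])/f,-(uv[:,1]-c['cy'])/f,-np.ones(len(uv))])
E
python3 - <<'E'
from plant import cams
from h import *
from scipy.optimize import least_squares
T=cams.get_calibration("top");S=cams.get_calibration("scene")
def cv(p,k,o): return (np.array(p,float)/k+o+.5)*.64-.5
# order: disc, flat, vee, knob, cornersA(+x+y),(+x-y),(-x-y),(-x+y)
t=cv([(287,284),(190,371),(415,307),(652,227),(42,143),(608,50),(678,462),(103,550)],5.3,(335,295))
s=cv([(273,247),(244,283),(370,187),(485,125),(583,340),(232,577),(40,357)],3.7,(330,285))
def pts(q):
    x,y,a,h,bx,by=q
    post=lambda g:[.034*np.cos(g),.034*np.sin(g),.112]
    L=[[0,0,.088],post(h),post(h+2.0944),[0,-.095,.078]]
    L+=[[bx+i*.06,by+j*.0825,.012] for i,j in((1,1),(1,-1),(-1,-1),(-1,1))]
    return np.array(L)@np.array([[np.cos(a),np.sin(a),0],[-np.sin(a),np.cos(a),0],[0,0,1]])+[x,y,0]
def res(q,full=0):
    P=pts(q); d1=proj(T,P)-t; d2=proj(S,P[[0,1,2,3,6,7,4] if 0 else [0,1,2,3,6,7,4]])-s
    return (d1,d2) if full else np.r_[d1.ravel(),d2.ravel()]
q0=[.48,-.1,.15,2.,0,-.02]
for use in("both","top","scene"):
    f=lambda q:{"both":res(q),"top":res(q)[:16],"scene":res(q)[16:]}[use]
    r=least_squares(f,q0,loss='soft_l1');print(use,r.x.round(4),r.cost)
    if use=="both":q=r.x;print(*[d.round(1).tolist() for d in res(q,1)],sep="\n");print(pts(q).round(4))
E
```

```text
both [ 5.6170e-01 -6.7100e-02  1.6910e-01  2.1967e+00 -4.0000e-04 -1.6200e-02] 4.73326338084525
[[0.3, 0.0], [-0.1, 0.1], [0.2, 0.2], [-0.2, 0.1], [-0.9, -0.2], [0.3, -0.6], [1.0, 0.5], [-0.5, 1.9]]
[[0.1, -0.4], [-0.2, 0.1], [0.0, -0.5], [-0.2, 0.5], [1.1, -0.9], [-0.3, 0.6], [-0.9, -1.1]]
[[ 0.5617 -0.0671  0.088 ]
 [ 0.5375 -0.0433  0.112 ]
 [ 0.5532 -0.1     0.112 ]
 [ 0.5777 -0.1607  0.078 ]
 [ 0.6093  0.0083  0.012 ]
 [ 0.6371 -0.1544  0.012 ]
 [ 0.5188 -0.1746  0.012 ]
 [ 0.491  -0.0119  0.012 ]]
top [ 5.6200e-01 -6.6900e-02  1.6470e-01  2.2086e+00  2.0000e-04 -1.6500e-02] 2.2958515552807714
scene [ 5.6140e-01 -6.7200e-02  1.7290e-01  2.1836e+00 -1.1000e-03 -1.5500e-02] 1.9649588493219718
```

```bash
python3 - <<'E'
from plant import cams,ctrl
from h import *
T=cams.get_calibration("top");S=cams.get_calibration("scene");W=cams.get_calibration("wrist")
def cv(p,k,o): return (np.array(p,float)/k+o+.5)*.64-.5
def tri(a,b):
    u=ray(T,cv(a,5.3,(335,295)))[0];v=ray(S,cv(b,3.7,(330,285)))[0]
    x=np.linalg.lstsq(np.c_[u,-v],S['position']-T['position'],rcond=None)[0]
    return T['position']+u*x[0],S['position']+v*x[1]
print("bolt",tri((288,279),(273,237)),"flat",tri((190,371),(244,283)))
print("strip end low corners",tri((187,220),(190,155)),tri((335,195),(278,103)))
o=ctrl.get_obs();Rt=R.from_euler('xyz',o['orientation'],degrees=True)
print(W, "cam in tool",Rt.inv().apply(W['position']-o['tool_pos']),(Rt.inv()*R.from_euler('xyz',W['rotation'],degrees=True)).as_matrix().round(3))
E
```

```text
bolt (array([ 0.56267939, -0.0669098 ,  0.09156561]), array([ 0.5624491 , -0.06725437,  0.0915288 ])) flat (array([ 0.53757818, -0.04347333,  0.11202197]), array([ 0.5374788 , -0.04362255,  0.11200451]))
strip end low corners (array([ 0.57210013, -0.04427226,  0.14110762]), array([ 0.57312542, -0.04270721,  0.14133758])) (array([ 0.57842103, -0.08017318,  0.14016812]), array([ 0.57934368, -0.07877948,  0.14032006]))
{'vertical_fov': 67.99091307807068, 'cx': 254.23860248798147, 'cy': 196.3854919526441, 'position': array([ 0.16341991, -0.65943295,  0.38298712]), 'rotation': array([-1.69392236e+01, -1.06711126e-01,  1.10641805e+02])} cam in tool [ 7.98690900e-02  1.22069036e-04 -1.57250428e-01] [[-0.     0.957  0.292]
 [ 1.     0.    -0.   ]
 [-0.     0.292 -0.957]]
```

Request:
{"api": "play_rows", "payload": {"motion": [{"x":-0.965,"y":0.773},{"x":-0.965,"y":0.773},{"x":-0.965,"y":0.773},{"x":-0.965,"y":0.773},{"x":-0.965,"y":0.773},{"x":-0.965,"y":0.773},{"x":-0.965,"y":0.773},{"x":-0.965,"y":0.773},{"x":-0.965,"y":0.773},{"x":-0.965,"y":0.773},{"x":-0.965,"y":0.773},{"x":-0.965,"y":0.773},{"x":-0.965,"y":0.773},{"x":-0.965,"y":0.773},{"x":-0.965,"y":0.773},{"x":-0.965,"y":0.773},{"x":-0.965,"y":0.773},{"rz":0.92},{"rz":0.92},{"rz":0.92}]}}

```text
$.motion[0]: bad value
```

Request:
{"api": "play_rows", "payload": {"motion": [{"x":-0.965,"y":0.773,"z":0,"rx":0,"ry":0,"rz":0}]}}

```text
clock: 0.22
tool_pos: [0.2532, -0.6053, 0.2253]
orientation: [179.9, -0.0, -159.4]
force: [0.3, 0.4, -0.2]
opening: 0.0875
gripper_force: 0.0
```

Request:
{"api": "play_rows", "payload": {"motion": [{"x":-0.965,"y":0.773,"z":0,"rx":0,"ry":0,"rz":0},{"x":-0.965,"y":0.773,"z":0,"rx":0,"ry":0,"rz":0},{"x":-0.965,"y":0.773,"z":0,"rx":0,"ry":0,"rz":0},{"x":-0.965,"y":0.773,"z":0,"rx":0,"ry":0,"rz":0},{"x":-0.965,"y":0.773,"z":0,"rx":0,"ry":0,"rz":0},{"x":-0.965,"y":0.773,"z":0,"rx":0,"ry":0,"rz":0},{"x":-0.965,"y":0.773,"z":0,"rx":0,"ry":0,"rz":0},{"x":-0.965,"y":0.773,"z":0,"rx":0,"ry":0,"rz":0},{"x":-0.965,"y":0.773,"z":0,"rx":0,"ry":0,"rz":0},{"x":-0.965,"y":0.773,"z":0,"rx":0,"ry":0,"rz":0},{"x":-0.965,"y":0.773,"z":0,"rx":0,"ry":0,"rz":0},{"x":-0.965,"y":0.773,"z":0,"rx":0,"ry":0,"rz":0},{"x":-0.965,"y":0.773,"z":0,"rx":0,"ry":0,"rz":0},{"x":-0.965,"y":0.773,"z":0,"rx":0,"ry":0,"rz":0},{"x":-0.965,"y":0.773,"z":0,"rx":0,"ry":0,"rz":0},{"x":-0.965,"y":0.773,"z":0,"rx":0,"ry":0,"rz":0},{"x":-0.965,"y":0.773,"z":0,"rx":0,"ry":0,"rz":0},{"x":0,"y":0,"z":0,"rx":0,"ry":0,"rz":0.92},{"x":0,"y":0,"z":0,"rx":0,"ry":0,"rz":0.92},{"x":0,"y":0,"z":0,"rx":0,"ry":0,"rz":0.92}], "fingers": -0.05}}

```text
clock: 2.72
tool_pos: [0.5215, -0.1526, 0.2262]
orientation: [180.0, -0.0, -170.5]
force: [-0.1, 1.3, -0.1]
opening: 0.0415
gripper_force: 0.0
```

```bash
cat >>h.py <<'E'
def fwd():
    from plant import ctrl
    o=ctrl.get_obs(); return o,R.from_euler('xyz',o['orientation'],degrees=True)
E
python3 - <<'E'
from plant import cams
from h import *
import cv2
o,Rt=fwd();W=cams.get_calibration("wrist");im=cams.snapshot("wrist")
cv2.imwrite("pics/w1.png",cv2.resize(im,(800,600),interpolation=cv2.INTER_CUBIC))
print(o['clock'],o['tool_pos'],o['orientation'],o['joint_pos'],o['opening'])
V=np.array([.5532,-.1,.112])
print("d tool to vee",Rt.inv().apply(V-o['tool_pos']))
a=.1685;J=np.array([.5617,-.067,0]);M=np.array([[np.cos(a),-np.sin(a),0],[np.sin(a),np.cos(a),0],[0,0,1]])
for n,p in dict(vee=[.034*np.cos(4.291),.034*np.sin(4.291),.112],flat=[.034*np.cos(2.197),.034*np.sin(2.197),.112],bolt=[0,0,.0916],knob=[0,-.095,.078]).items(): print(n,(proj(W,M@p+J)+.5)/.64-.5)
E
```

```text
2.725 [ 0.52152647 -0.15256773  0.22616552] [ 1.79986105e+02 -4.59716623e-02 -1.70474195e+02] [ 4.35569930e+00  8.20723480e+00 -1.59872632e+01 -1.06255334e-02
 -6.58525391e+01 -8.48255487e+01] 0.041500917377892556
d tool to vee [-0.0400279   0.0465735   0.11414474]
vee [[467.93772265 360.89836575]]
flat [[557.32823488 352.23229863]]
bolt [[506.14721647 367.11546361]]
knob [[374.24965657 359.78751039]]
```

View pics/w1.png

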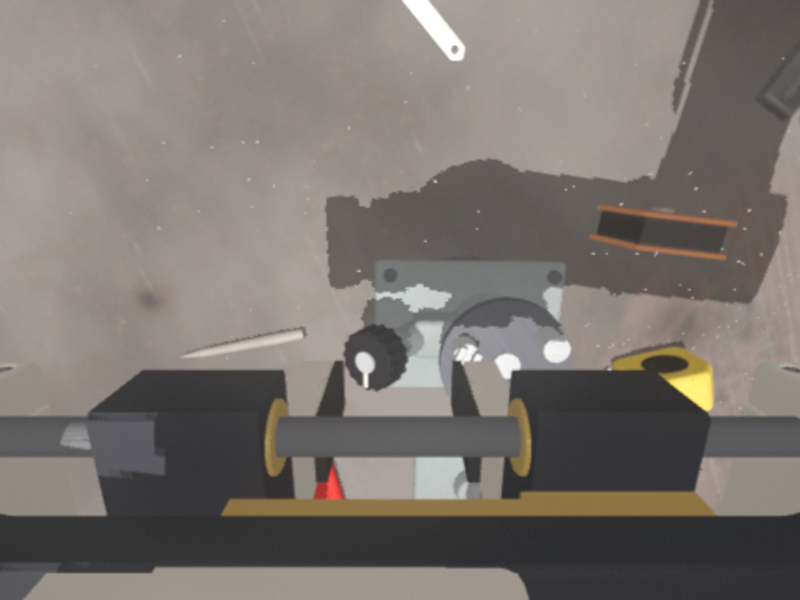

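Request:
{"api": "play_rows", "payload": {"motion": [{"x":-0.8,"y":0.93,"z":0,"rx":0,"ry":0,"rz":0},{"x":-0.8,"y":0.93,"z":0,"rx":0,"ry":0,"rz":0},{"x":0,"y":0,"z":0.9,"rx":0,"ry":0,"rz":0},{"x":0,"y":0,"z":0.9,"rx":0,"ry":0,"rz":0},{"x":0,"y":0,"z":0.9,"rx":0,"ry":0,"rz":0},{"x":0,"y":0,"z":0.8,"rx":0,"ry":0,"rz":0},{"x":0,"y":0,"z":0,"rx":0,"ry":0,"rz":0}]}}

```text
clock: 3.65
tool_pos: [0.5522, -0.1003, 0.1375]
orientation: [180.0, -0.2, -170.3]
force: [-1.3, 1.1, 0.6]
opening: 0.0419
gripper_force: 0.0
```

```bash
python3 - <<'E'
from plant import cams
from h import *
import cv2
o,Rt=fwd();W=cams.get_calibration("wrist");im=cams.snapshot("wrist")
cv2.imwrite("pics/w2.png",cv2.resize(im[150:384,200:500],(770,600),interpolation=cv2.INTER_CUBIC))
print(o['tool_pos'],o['orientation'],o['force'])
V=np.array([.5532,-.1,.112])
print("d",Rt.inv().apply(V-o['tool_pos']))
k=600/234
for p in (V,[.5375,-.0433,.112],[.5617,-.067,.0916]): print((proj(W,p)-[200,150])*k)
E
```

```text
[ 0.5521627  -0.10032707  0.13746124] [ 179.98049428   -0.2059089  -170.33604609] [-1.3098459   1.05615936  0.62963284]
d [-0.00116898  0.00013963  0.02545725]
[[139.6229605  208.40496319]]
[[356.80769496 187.86917556]]
[[241.83865531 223.36461754]]
```

View pics/w2.png

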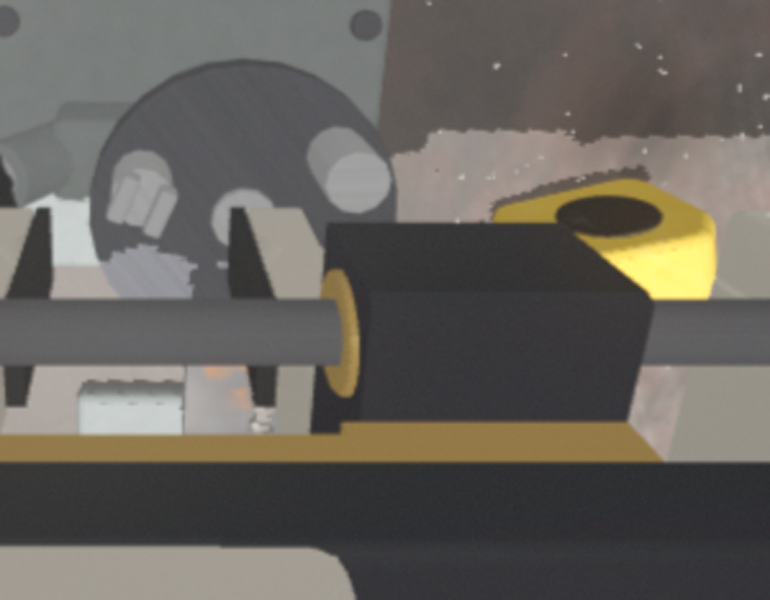

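Request:
{"api": "play_rows", "payload": {"motion": [{"x":0,"y":0,"z":0.6,"rx":0,"ry":0,"rz":0},{"x":0,"y":0,"z":0.6,"rx":0,"ry":0,"rz":0},{"x":0,"y":0,"z":0.5,"rx":0,"ry":0,"rz":0},{"x":0,"y":0,"z":0,"rx":0,"ry":0,"rz":0}]}}

```text
clock: 4.2
tool_pos: [0.5525, -0.1003, 0.0952]
orientation: [180.0, -0.1, -170.4]
force: [-0.7, -0.8, -0.0]
opening: 0.0412
gripper_force: 0.0
```

Request:
{"api": "play_rows", "payload": {"motion": [{"x":0,"y":0,"z":0,"rx":0,"ry":0,"rz":0},{"x":0,"y":0,"z":0,"rx":0,"ry":0,"rz":0},{"x":0,"y":0,"z":0,"rx":0,"ry":0,"rz":0},{"x":0,"y":0,"z":0,"rx":0,"ry":0,"rz":0}], "fingers": -1}}

```text
clock: 4.7
tool_pos: [0.5538, -0.0999, 0.097]
orientation: [180.0, 0.1, -170.4]
force: [0.7, 2.6, 1.4]
opening: 0.0171
gripper_force: 30.0
```

```bash
python3 - <<'E'
import numpy as np
t=np.radians(np.linspace(245.9,119.9,19));x=.034*np.cos(t)/.025;y=.034*np.sin(t)/.025
x=np.round(x,2);y=np.round(y,2)
for a,b in zip(-np.diff(x),np.diff(y)):print('{"x": %.2f, "y": %.2f, "z": 0, "rx": 0, "ry": 0, "rz": 0}'%(a,b),end=', ')
E
```

```text
{"x": 0.14, "y": 0.08, "z": 0, "rx": 0, "ry": 0, "rz": 0}, {"x": 0.14, "y": 0.09, "z": 0, "rx": 0, "ry": 0, "rz": 0}, {"x": 0.12, "y": 0.11, "z": 0, "rx": 0, "ry": 0, "rz": 0}, {"x": 0.11, "y": 0.12, "z": 0, "rx": 0, "ry": 0, "rz": 0}, {"x": 0.10, "y": 0.14, "z": 0, "rx": 0, "ry": 0, "rz": 0}, {"x": 0.07, "y": 0.15, "z": 0, "rx": 0, "ry": 0, "rz": 0}, {"x": 0.06, "y": 0.15, "z": 0, "rx": 0, "ry": 0, "rz": 0}, {"x": 0.04, "y": 0.17, "z": 0, "rx": 0, "ry": 0, "rz": 0}, {"x": 0.02, "y": 0.16, "z": 0, "rx": 0, "ry": 0, "rz": 0}, {"x": -0.00, "y": 0.17, "z": 0, "rx": 0, "ry": 0, "rz": 0}, {"x": -0.03, "y": 0.16, "z": 0, "rx": 0, "ry": 0, "rz": 0}, {"x": -0.04, "y": 0.16, "z": 0, "rx": 0, "ry": 0, "rz": 0}, {"x": -0.06, "y": 0.16, "z": 0, "rx": 0, "ry": 0, "rz": 0}, {"x": -0.08, "y": 0.14, "z": 0, "rx": 0, "ry": 0, "rz": 0}, {"x": -0.09, "y": 0.14, "z": 0, "rx": 0, "ry": 0, "rz": 0}, {"x": -0.12, "y": 0.12, "z": 0, "rx": 0, "ry": 0, "rz": 0}, {"x": -0.12, "y": 0.11, "z": 0, "rx": 0, "ry": 0, "rz": 0}, {"x": -0.14, "y": 0.09, "z": 0, "rx": 0, "ry": 0, "rz": 0},
```

Request:
{"api": "play_rows", "payload": {"motion": [{"x":0.14,"y":0.08,"z":0,"rx":0,"ry":0,"rz":0},{"x":0.14,"y":0.09,"z":0,"rx":0,"ry":0,"rz":0},{"x":0.12,"y":0.11,"z":0,"rx":0,"ry":0,"rz":0},{"x":0.11,"y":0.12,"z":0,"rx":0,"ry":0,"rz":0},{"x":0.1,"y":0.14,"z":0,"rx":0,"ry":0,"rz":0},{"x":0.07,"y":0.15,"z":0,"rx":0,"ry":0,"rz":0}]}}

```text
clock: 5.45
tool_pos: [0.5315, -0.0897, 0.097]
orientation: [-179.8, -0.3, -170.4]
force: [-6.1, -18.5, 8.7]
opening: 0.017
gripper_force: 30.0
```

Request:
{"api": "play_rows", "payload": {"motion": [{"x":0.06,"y":0.15,"z":0,"rx":0,"ry":0,"rz":0},{"x":0.04,"y":0.17,"z":0,"rx":0,"ry":0,"rz":0},{"x":0.02,"y":0.16,"z":0,"rx":0,"ry":0,"rz":0},{"x":0,"y":0.17,"z":0,"rx":0,"ry":0,"rz":0},{"x":-0.03,"y":0.16,"z":0,"rx":0,"ry":0,"rz":0},{"x":-0.04,"y":0.16,"z":0,"rx":0,"ry":0,"rz":0}]}}

```text
clock: 6.2
tool_pos: [0.5245, -0.0656, 0.0963]
orientation: [-179.8, -0.4, -170.5]
force: [-7.8, -15.2, 6.5]
opening: 0.0163
gripper_force: 30.0
```

Request:
{"api": "play_rows", "payload": {"motion": [{"x":-0.06,"y":0.16,"z":0,"rx":0,"ry":0,"rz":0},{"x":-0.08,"y":0.14,"z":0,"rx":0,"ry":0,"rz":0},{"x":-0.09,"y":0.14,"z":0,"rx":0,"ry":0,"rz":0},{"x":-0.12,"y":0.12,"z":0,"rx":0,"ry":0,"rz":0},{"x":-0.12,"y":0.11,"z":0,"rx":0,"ry":0,"rz":0},{"x":-0.14,"y":0.09,"z":0,"rx":0,"ry":0,"rz":0},{"x":0,"y":0,"z":0,"rx":0,"ry":0,"rz":0}]}}

```text
clock: 7.08
tool_pos: [0.5365, -0.0439, 0.0958]
orientation: [-179.9, -0.5, -170.5]
force: [-7.5, -10.4, 4.4]
opening: 0.0175
gripper_force: 30.0
```

```bash
python3 - <<'E'
from plant import cams
from h import *
import cv2
o,Rt=fwd();W=cams.get_calibration("top");im=cams.snapshot("top")
cv2.imwrite("pics/w3.png",np.hstack([cv2.resize(cams.snapshot("wrist")[150:384,180:470],(500,403)),cv2.resize(cams.snapshot("scene")[170:290,190:330],(300,257))[:,:] if 0 else cv2.resize(cams.snapshot("scene")[160:300,200:304],(300,403))]))
print(o['tool_pos'],o['orientation'],o['force'],o['moment'])
d=o['tool_pos'][:2]-[.5617,-.067];a=.1685
print(np.cos(a)*d[0]+np.sin(a)*d[1],-np.sin(a)*d[0]+np.cos(a)*d[1])
E
```

```text
[ 0.53650834 -0.04386235  0.09575673] [-179.86465667   -0.45446324 -170.45078478] [ -7.52458829 -10.37931415   4.37350688] [-3.97278522  2.33785144 -0.38438129]
-0.020954607417185217 0.02703470165084801
```

View pics/w3.png

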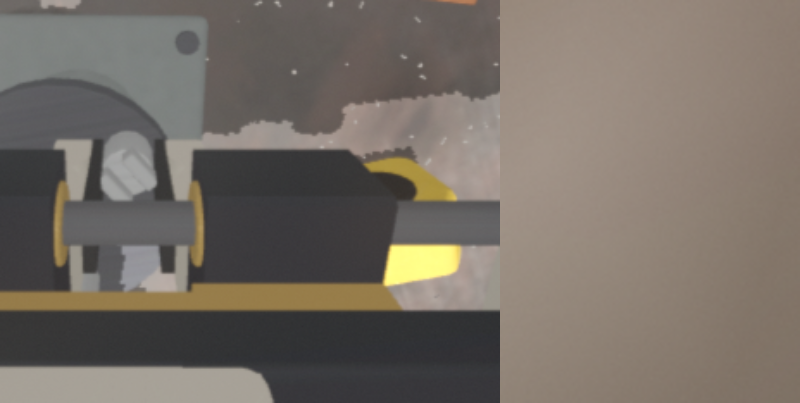

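Request:
{"api": "play_rows", "payload": {"motion": [{"x":-0.09,"y":0.06,"z":0,"rx":0,"ry":0,"rz":0},{"x":-0.09,"y":0.05,"z":0,"rx":0,"ry":0,"rz":0},{"x":0,"y":0,"z":0,"rx":0,"ry":0,"rz":0}]}}

```text
clock: 7.6
tool_pos: [0.5409, -0.0404, 0.0958]
orientation: [-179.9, -0.4, -170.4]
force: [-4.5, -10.4, 1.5]
opening: 0.0175
gripper_force: 30.0
```

Request:
{"api": "play_rows", "payload": {"motion": [{"x":0,"y":0,"z":0,"rx":0,"ry":0,"rz":0},{"x":0,"y":0,"z":0,"rx":0,"ry":0,"rz":0},{"x":0,"y":0,"z":0,"rx":0,"ry":0,"rz":0},{"x":0,"y":0,"z":-0.5,"rx":0,"ry":0,"rz":0},{"x":0,"y":0,"z":-1,"rx":0,"ry":0,"rz":0},{"x":0,"y":0,"z":-1,"rx":0,"ry":0,"rz":0},{"x":0.9,"y":0,"z":-1,"rx":0,"ry":0,"rz":0},{"x":0.9,"y":0,"z":0,"rx":0,"ry":0,"rz":0},{"x":0.9,"y":0,"z":0,"rx":0,"ry":0,"rz":0}], "fingers": -0.1}}

```text
clock: 8.72
tool_pos: [0.4775, -0.0488, 0.1854]
orientation: [180.0, 0.1, -170.4]
force: [0.1, 0.1, -0.1]
opening: 0.0393
gripper_force: 0.0
```

```bash
python3 - <<'E'
from plant import cams
from h import *
import cv2
o,Rt=fwd()
print(o['clock'],o['tool_pos'],o['orientation'],o['force'],o['moment'],o['joint_pos'])
a=cv2.resize(cams.snapshot("wrist")[100:384,200:512],(400,364))
b=cams.snapshot("top")[185:265,205:315]
cv2.imwrite("pics/top2.png",b)
cv2.imwrite("pics/w4.png",np.hstack([a,cv2.resize(b,(400,364),interpolation=cv2.INTER_CUBIC)]))
print(cams.get_calibration("wrist"))
E
```

```text
8.725 [ 0.47752057 -0.04882093  0.18540902] [ 1.79988856e+02  1.14646828e-01 -1.70351381e+02] [ 0.09518725  0.12235061 -0.09650854] [-0.02105548  0.01156568  0.05518492] [ 1.77184284e+01  3.81159005e+00 -2.67375070e+01  5.88302563e-03
 -5.93358271e+01 -9.80727935e+01]
{'vertical_fov': 67.99091307807068, 'cx': 254.23860248798147, 'cy': 196.3854919526441, 'position': array([ 0.39725793, -0.06258209,  0.3424633 ]), 'rotation': array([-1.70202133e+01, -4.38464807e-02,  9.96115948e+01])}
```

View pics/w4.png

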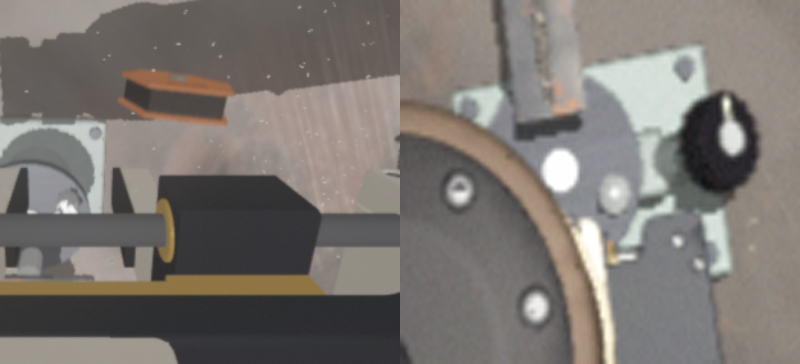

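```bash
python3 - <<'E'
from plant import cams
from h import *
a=.1685;J=np.array([.5617,-.067])
def ang(c,uv,z):
    r=ray(c,uv)[0];P=c['position']+r*(z-c['position'][2])/r[2]
    d=P[:2]-J;X=np.cos(a)*d[0]+np.sin(a)*d[1];Y=-np.sin(a)*d[0]+np.cos(a)*d[1]
    print(np.degrees(np.arctan2(Y,X)),np.hypot(X,Y))
T=cams.get_calibration("top");W=cams.get_calibration("wrist")
for z in(.1,.112):ang(T,((215+.5)/400*110+205-.5,195.5/364*80+185-.5),z)
ang(T,((160.5)/400*110+205-.5,170.5/364*80+185-.5),.0916)
ang(W,(200+62.5*312/400-.5,100+210.5*284/364-.5),.110)
E
```

```text
-118.33693820311187 0.03311069197040203
-119.97221569336219 0.03351187230463887
17.275817190365814 0.0018999943751375828
133.7623177078686 0.03668769559302842
```

Request:
{"api": "play_rows", "payload": {"motion": [{"x":0,"y":0,"z":0,"rx":0,"ry":-1,"rz":0},{"x":0,"y":0,"z":0,"rx":0,"ry":-1,"rz":0},{"x":0,"y":0,"z":0,"rx":0,"ry":-1,"rz":0},{"x":0,"y":0,"z":0,"rx":0,"ry":-1,"rz":0},{"x":0,"y":0,"z":0,"rx":0,"ry":-1,"rz":0},{"x":0,"y":0,"z":0,"rx":0,"ry":-1,"rz":0},{"x":0,"y":0,"z":0,"rx":0,"ry":-1,"rz":0},{"x":0,"y":0,"z":0,"rx":0,"ry":-1,"rz":0},{"x":0,"y":0,"z":0,"rx":0,"ry":-1,"rz":0},{"x":0,"y":0,"z":0,"rx":0,"ry":-1,"rz":0},{"x":0,"y":0,"z":0,"rx":0,"ry":-1,"rz":0},{"x":0,"y":0,"z":0,"rx":0,"ry":-1,"rz":0}], "fingers": 1}}

```text
clock: 10.32
tool_pos: [0.4894, -0.0764, 0.2024]
orientation: [176.4, 46.7, -171.0]
force: [5.8, 2.2, 4.8]
opening: 0.0875
gripper_force: 0.0
```

```bash
python3 - <<'E'
from plant import cams
from h import *
import cv2
o,Rt=fwd()
print(o['clock'],o['tool_pos'],o['orientation'],o['joint_pos'])
W=cams.get_calibration("wrist");a=cams.snapshot("wrist");cv2.imwrite("pics/w5raw.png",a)
A=.1685;M=np.array([[np.cos(A),-np.sin(A),0],[np.sin(A),np.cos(A),0],[0,0,1]])
for p in([.034,0,.112],[.02,0,.125],[0,0,.088]):print(proj(W,M@p+[.5617,-.067,0]))
u=proj(W,M@[.034,0,.112]+[.5617,-.067,0])[0].astype(int);x0,y0=max(u[0]-50,0),max(u[1]-45,0);print(x0,y0)
c=cv2.rotate(a[y0:y0+75,x0:x0+100],cv2.ROTATE_180);cv2.imwrite("pics/w5.png",cv2.resize(c,None,fx=8,fy=8,interpolation=cv2.INTER_CUBIC))
E
```

```text
10.325 [ 0.48937388 -0.07641259  0.2024433 ] [ 176.44173485   46.6656746  -170.97941703] [ 13.90533826 -14.99000291 -58.11560059  -0.66954319  -0.10461178
 -92.68049098]
[[244.85181779 193.98779768]]
[[245.26617995 199.11888548]]
[[244.32569932 157.93448082]]
194 148
```

View pics/w5.png

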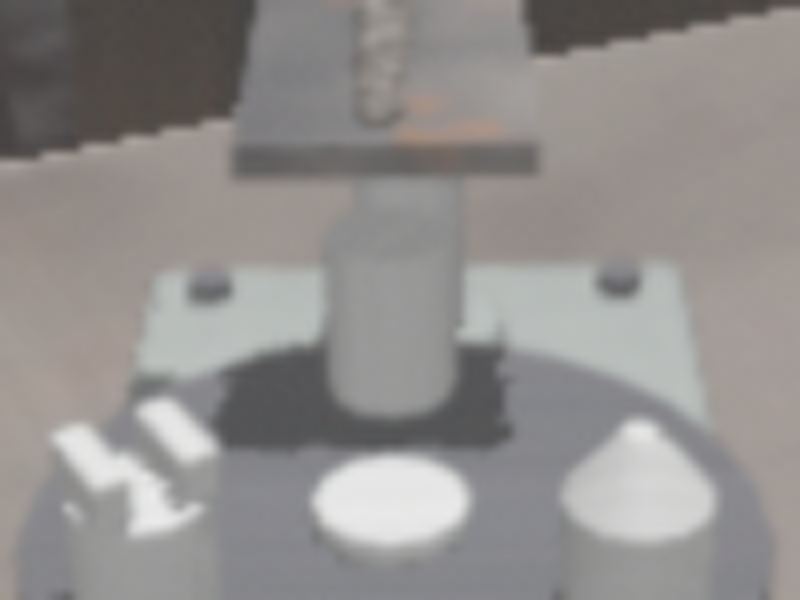

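```bash
python3 - <<'E'
from plant import cams
from h import *
import cv2
W=cams.get_calibration("wrist")
A=.1685;M=np.array([[np.cos(A),-np.sin(A),0],[np.sin(A),np.cos(A),0],[0,0,1]])
def pv(p):
    q=proj(W,M@np.array(p)+[.5617,-.067,0])[0]
    return (np.array([293,222])-q+.5)*8-.5
for n,p in dict(flattop_c=[.034,0,.112],flat_front=[.025,0,.112],flat_botfront=[.025,0,.088],cone=[-.017,-.0294,.112],veetop=[-.017,.0294,.112],boltfront=[0,0,.0916],base_edge=[.06,-.06,.012]).items():print(n,pv(p).round(0))
for z in(.12,.125,.13):print(z,pv([.02,-.02,z]).round(0),pv([.02,.02,z]).round(0),"top",pv([.02,0,z+.005]).round(0))
g=cv2.cvtColor(cv2.rotate(cv2.imread("pics/w5raw.png"),cv2.ROTATE_180),cv2.COLOR_BGR2GRAY)
# rotated full coords of crop origin
ox,oy=512-294,384-223
print(g[oy+14:oy+40,ox+36:ox+40].mean(1).round(0),'start row14; col 36-40')
print(g[oy+22:oy+56,ox+45:ox+53].mean(1).round(0),'start row22; col 45-53')
E
```

```text
flattop_c [385. 195.]
flat_front [385. 225.]
flat_botfront [390. 379.]
cone [636. 383.]
veetop [133. 393.]
boltfront [389. 456.]
base_edge [767. 658.]
0.12 [538. 184.] [230. 191.] top [382. 153.]
0.125 [538. 149.] [227. 156.] top [381. 117.]
0.13 [538. 113.] [225. 121.] top [380.  81.]
[129. 129. 130. 130. 114. 104. 102. 106. 130. 148. 151. 151. 151. 151.
 151. 151. 151. 151. 152. 164. 179. 183. 184. 185. 186. 186.] start row14; col 36-40
[134. 147. 149. 147. 144. 142. 142. 142. 142. 142. 147. 152. 152. 152.
 153. 152. 152. 152. 153. 153. 152. 153. 153. 152. 153. 153. 152. 152.
 150. 135. 101.  87.  86.  94.] start row22; col 45-53
```

Request:
{"api": "play_rows", "payload": {"motion": [{"x":0,"y":0,"z":-1,"rx":0,"ry":1,"rz":0},{"x":0,"y":0,"z":-1,"rx":0,"ry":1,"rz":0},{"x":0,"y":0,"z":-1,"rx":0,"ry":1,"rz":0},{"x":0,"y":0,"z":0,"rx":0,"ry":1,"rz":0},{"x":0,"y":0,"z":0,"rx":0,"ry":1,"rz":0},{"x":0,"y":0,"z":0,"rx":0,"ry":1,"rz":0},{"x":0,"y":0,"z":0,"rx":0,"ry":1,"rz":0},{"x":0,"y":0,"z":0,"rx":0,"ry":1,"rz":0},{"x":0,"y":0,"z":0,"rx":0,"ry":1,"rz":0},{"x":0,"y":0,"z":0,"rx":0,"ry":1,"rz":0},{"x":0,"y":0,"z":0,"rx":0,"ry":1,"rz":0},{"x":0,"y":0,"z":0,"rx":0,"ry":1,"rz":0}]}}

```text
clock: 11.88
tool_pos: [0.4404, -0.0892, 0.2576]
orientation: [177.7, -1.6, -168.4]
force: [-0.4, -0.6, 1.1]
opening: 0.0877
gripper_force: 0.0
```

```bash
python3 - <<'E'
from h import *
o,Rt=fwd()
print(o['clock'],o['tool_pos'],o['orientation'],o['joint_pos'])
A=.1685;M=np.array([[np.cos(A),-np.sin(A),0],[np.sin(A),np.cos(A),0],[0,0,1]])
d=M.T@(o['tool_pos']-[.5617,-.067,0]);print("TCP jack frame",d)
E
```

```text
11.875 [ 0.44040128 -0.08923825  0.25756005] [ 177.66429396   -1.56714767 -168.36286732] [ 11.63415142  -0.91103287 -20.76321525  -2.45967702 -71.73081393
 -89.22552599]
TCP jack frame [-0.12331026 -0.00158104  0.25756005]
```

```bash
cat >>h.py <<'E'
A=.1685;M=np.array([[np.cos(A),-np.sin(A),0],[np.sin(A),np.cos(A),0],[0,0,1]]);J=np.array([.5617,-.067,0])
def knobR(al):
    al=np.radians(al);z=np.array([0,.565,-.825]);z/=np.linalg.norm(z)
    y=np.cos(al)*np.array([1,0,0])+np.sin(al)*np.array([0,.825,.565]);y/=np.linalg.norm(y)
    return R.from_matrix(M@np.c_[np.cross(y,z),y,z])
K=M@[0,-.095,.078]+J
E
python3 - <<'E'
from plant import cams
from h import *
T=cams.get_calibration("top")
for n,p,z in(("disc",(512,204),.088),("rknob",(571,181),.08),("rbase corner",(450,205),.012),("bottle",(740,115),.2)):
    r=ray(T,(np.array(p)+.5)*.64-.5)[0];P=T['position']+r*(z-T['position'][2])/r[2];print(n,P,"jack",M.T@(P-J))
o,Rt=fwd()
Rg=knobR(125)
w=(Rt.inv()*Rg).as_rotvec(degrees=True);print("rotvec",w,np.linalg.norm(w), "per row /15",w/4/15)
zt=Rg.apply([0,0,1]);G=K+.006*zt-.09*zt;print("standoff",G,"shift after rotation",Rg.inv().apply(G-o['tool_pos'])/.025,"before",Rt.inv().apply(G-o['tool_pos'])/.025)
E
```

```text
disc [ 0.76730236 -0.23869618  0.088     ] jack [ 0.17389641 -0.20374482  0.088     ]
rknob [ 0.80426861 -0.32519248  0.08      ] jack [ 0.19583336 -0.29521549  0.08      ]
rbase corner [ 0.79099814 -0.15521944  0.012     ] jack [ 0.21125596 -0.12542419  0.012     ]
bottle [ 0.8464541  -0.50990334  0.2       ] jack [ 0.20644469 -0.48438503  0.2       ]
rotvec [-30.3848846  -11.85625955 -32.66195753] 46.15859153230516 per row /15 [-0.50641474 -0.19760433 -0.54436596]
standoff [ 0.58559168 -0.20744591  0.1473052 ] shift after rotation [ 0.05606118 -8.67901979  0.45449923] before [-4.8533204  -5.97215512  4.03902727]
```

Request:
{"api": "play_rows", "payload": {"motion": [{"x":0,"y":0,"z":0,"rx":-0.506,"ry":-0.198,"rz":-0.544},{"x":0,"y":0,"z":0,"rx":-0.506,"ry":-0.198,"rz":-0.544},{"x":0,"y":0,"z":0,"rx":-0.506,"ry":-0.198,"rz":-0.544},{"x":0,"y":0,"z":0,"rx":-0.506,"ry":-0.198,"rz":-0.544},{"x":0,"y":0,"z":0,"rx":-0.506,"ry":-0.198,"rz":-0.544},{"x":0,"y":0,"z":0,"rx":-0.506,"ry":-0.198,"rz":-0.544},{"x":0,"y":0,"z":0,"rx":-0.506,"ry":-0.198,"rz":-0.544},{"x":0,"y":0,"z":0,"rx":-0.506,"ry":-0.198,"rz":-0.544},{"x":0,"y":0,"z":0,"rx":-0.506,"ry":-0.198,"rz":-0.544},{"x":0,"y":0,"z":0,"rx":-0.506,"ry":-0.198,"rz":-0.544},{"x":0,"y":0,"z":0,"rx":-0.506,"ry":-0.198,"rz":-0.544},{"x":0,"y":0,"z":0,"rx":-0.506,"ry":-0.198,"rz":-0.544},{"x":0,"y":0,"z":0,"rx":-0.506,"ry":-0.198,"rz":-0.544},{"x":0,"y":0,"z":0,"rx":-0.506,"ry":-0.198,"rz":-0.544},{"x":0,"y":0,"z":0,"rx":-0.506,"ry":-0.198,"rz":-0.544}], "fingers": 0.4}}

```text
clock: 13.75
tool_pos: [0.4398, -0.0897, 0.2569]
orientation: [150.7, 19.0, -140.3]
force: [-0.1, 0.1, 1.2]
opening: 0.0613
gripper_force: 0.0
```

Request:
{"api": "play_rows", "payload": {"motion": [{"x":0,"y":-0.96,"z":0.05,"rx":0,"ry":0,"rz":0},{"x":0,"y":-0.96,"z":0.05,"rx":0,"ry":0,"rz":0},{"x":0,"y":-0.96,"z":0.05,"rx":0,"ry":0,"rz":0},{"x":0,"y":-0.96,"z":0.05,"rx":0,"ry":0,"rz":0},{"x":0,"y":-0.96,"z":0.05,"rx":0,"ry":0,"rz":0},{"x":0,"y":-0.96,"z":0.05,"rx":0,"ry":0,"rz":0},{"x":0,"y":-0.96,"z":0.05,"rx":0,"ry":0,"rz":0},{"x":0,"y":-0.96,"z":0.05,"rx":0,"ry":0,"rz":0},{"x":0,"y":-0.96,"z":0.05,"rx":0,"ry":0,"rz":0},{"x":0,"y":0,"z":0,"rx":0,"ry":0,"rz":0}]}}

```text
clock: 15.0
tool_pos: [0.5855, -0.2064, 0.1454]
orientation: [150.6, 18.9, -140.4]
force: [-0.2, 0.4, -0.0]
opening: 0.0611
gripper_force: 0.0
```

```bash
cat >>h.py <<'E'
def kerr(al,s):
    o,Rt=fwd();Rg=knobR(al);zt=Rg.apply([0,0,1]);G=K+.006*zt-s*zt
    print(o['clock'],'J',o['joint_pos'].round(1),'open',o['opening'].round(4),'F',o['force'].round(1))
    print("rot rows",((Rt.inv()*Rg).as_rotvec(degrees=True)/4).round(3),"shift rows",(Rt.inv().apply(G-o['tool_pos'])/.025).round(3),'Mz tool',Rt.inv().apply(o['moment']).round(3))
E
python3 - <<'E'
from h import *
from plant import cams
import cv2
kerr(125,.09)
b=cams.snapshot("top")[185:265,205:315];cv2.imwrite("pics/top3.png",cv2.resize(b,(660,480),interpolation=cv2.INTER_CUBIC))
W=cams.get_calibration("wrist");cv2.imwrite("pics/w6raw.png",cams.snapshot("wrist"))
print(proj(W,K+np.array(knobR(0).apply([0,0,-.011]))))
E
```

```text
Traceback (most recent call last):
  File "h.py", line 21, in kerr
    print(o['clock'],'J',o['joint_pos'].round(1),'open',o['opening'].round(4),'F',o['force'].round(1))
                                                        ^^^^^^^^^^^^^^^^^^
AttributeError: 'float' object has no attribute 'round'
```

```bash
sed -i "s/o\['opening'\].round(4)/round(o['opening'],4)/" h.py; python3 - <<'E'
from h import *
from plant import cams
import cv2
kerr(125,.09)
W=cams.get_calibration("wrist");im=cams.snapshot("wrist");cv2.imwrite("pics/w6raw.png",im)
p=proj(W,K+np.array(knobR(0).apply([0,0,-.011])))[0];print(p)
# top camera: dark blob centroid of the knob
T=cams.get_calibration("top");t=cams.snapshot("top");print(proj(T,K))
g=(t.max(2)<60).astype(np.uint8);c=cv2.connectedComponentsWithStats(g)
for n,w,h in((c,0,0),):
    for s,q in zip(c[2],c[3]):
        if 100<s[4]<4000:print('top',s,q)
g=(im.max(2)<60).astype(np.uint8);c=cv2.connectedComponentsWithStats(g)
for s,q in zip(c[2],c[3]):
    if s[4]>100:print('wr',s,q)
E
```

```text
15.0 J [-20.9  32.9  12.8 -29.1 -89.4 -19. ] open 0.0611 F [-0.2  0.4 -0. ]
rot rows [ 0.033 -0.003 -0.022] shift rows [-0.001  0.01  -0.088] Mz tool [1.444 1.116 0.015]
[254.29049033 208.16817084]
[[292.67564851 216.15131259]]
top [ 95   0  32  22 275] [112.62909091   7.54909091]
top [351   0  34  36 360] [365.71944444  15.875     ]
top [ 93   9  23  17 168] [105.11904762  17.66071429]
top [   0   29   80   98 2405] [32.50519751 84.36424116]
top [117  28  20  17 234] [126.91452991  36.04273504]
top [ 67  40  21  20 162] [77.5 50. ]
top [168  40  27  66 142] [182.48591549  70.        ]
top [  0 113  47  15 167] [ 16.50299401 122.45508982]
top [282 205  22  22 312] [291.75641026 216.4775641 ]
top [493 233  19  30 377] [501.99204244 247.30503979]
wr [     0      0    512    384 183378] [252.27024507 181.4023547 ]
wr [242 176  29   9 107] [256.04672897 179.8411215 ]
wr [ 397  238   89   26 1018] [442.62278978 254.94891945]
wr [   0  258  162  102 3403] [ 82.90625918 334.62591831]
wr [348 264  31  54 515] [363.42524272 301.3223301 ]
wr [ 222  329  290   33 7750] [378.83083871 345.53470968]
```

Request:
{"api": "play_rows", "payload": {"motion": [{"x":0,"y":0,"z":0.88,"rx":0,"ry":0,"rz":0},{"x":0,"y":0,"z":0.88,"rx":0,"ry":0,"rz":0},{"x":0,"y":0,"z":0.88,"rx":0,"ry":0,"rz":0},{"x":0,"y":0,"z":0.87,"rx":0,"ry":0,"rz":0},{"x":0,"y":0,"z":0,"rx":0,"ry":0,"rz":0}]}}

```text
clock: 15.72
tool_pos: [0.5762, -0.1552, 0.0748]
orientation: [150.6, 19.0, -140.3]
force: [0.0, 0.0, 0.4]
opening: 0.0613
gripper_force: 0.0
```

```bash
python3 -c "
from h import *
kerr(125,0)"
```

```text
15.725 J [-17.6  34.1   5.  -30.8 -80.  -17.1] open 0.0613 F [0.  0.  0.4]
rot rows [0.036 0.014 0.017] shift rows [ 0.049 -0.104  0.008] Mz tool [1.547 1.027 0.026]
```

Request:
{"api": "play_rows", "payload": {"motion": [{"x":0,"y":0,"z":0,"rx":0,"ry":0,"rz":0},{"x":0,"y":0,"z":0,"rx":0,"ry":0,"rz":0},{"x":0,"y":0,"z":0,"rx":0,"ry":0,"rz":0},{"x":0,"y":0,"z":0,"rx":0,"ry":0,"rz":0}], "fingers": -1}}

```text
clock: 16.23
tool_pos: [0.5777, -0.157, 0.0757]
orientation: [150.8, 19.1, -140.3]
force: [1.3, -2.8, 5.4]
opening: 0.0428
gripper_force: 30.0
```

```bash
python3 -c "
from h import *
kerr(125,0)"
```

```text
16.225 J [-17.7  34.    5.2 -30.8 -80.  -17. ] open 0.0428 F [ 1.3 -2.8  5.4]
rot rows [-0.014  0.041  0.027] shift rows [ 0.061 -0.038  0.081] Mz tool [1.452 0.775 0.009]
```

Request:
{"api": "play_rows", "payload": {"motion": [{"x":0,"y":0,"z":0,"rx":0,"ry":0,"rz":1},{"x":0,"y":0,"z":0,"rx":0,"ry":0,"rz":1},{"x":0,"y":0,"z":0,"rx":0,"ry":0,"rz":1},{"x":0,"y":0,"z":0,"rx":0,"ry":0,"rz":1},{"x":0,"y":0,"z":0,"rx":0,"ry":0,"rz":1}]}}

```text
clock: 16.85
tool_pos: [0.5781, -0.1574, 0.0753]
orientation: [146.6, 8.6, -158.0]
force: [2.5, -3.5, 2.8]
opening: 0.0434
gripper_force: 30.0
```

```bash
python3 -c "
from h import *
kerr(105,0)"
```

```text
16.85 J [-17.7  34.1   5.2 -30.7 -80.  -37.1] open 0.0434 F [ 2.5 -3.5  2.8]
rot rows [-0.015  0.045 -0.003] shift rows [ 0.049 -0.031  0.081] Mz tool [ 2.769  0.07  -0.108]
```

Request:
{"api": "play_rows", "payload": {"motion": [{"x":0,"y":0,"z":0,"rx":0,"ry":0,"rz":1},{"x":0,"y":0,"z":0,"rx":0,"ry":0,"rz":1},{"x":0,"y":0,"z":0,"rx":0,"ry":0,"rz":1},{"x":0,"y":0,"z":0,"rx":0,"ry":0,"rz":1},{"x":0,"y":0,"z":0,"rx":0,"ry":0,"rz":1},{"x":0,"y":0,"z":0,"rx":0,"ry":0,"rz":1},{"x":0,"y":0,"z":0,"rx":0,"ry":0,"rz":1},{"x":0,"y":0,"z":0,"rx":0,"ry":0,"rz":1},{"x":0,"y":0,"z":0,"rx":0,"ry":0,"rz":1},{"x":0,"y":0,"z":0,"rx":0,"ry":0,"rz":1},{"x":0,"y":0,"z":0,"rx":0,"ry":0,"rz":1},{"x":0,"y":0,"z":0,"rx":0,"ry":0,"rz":1},{"x":0,"y":0,"z":0,"rx":0,"ry":0,"rz":1},{"x":0,"y":0,"z":0,"rx":0,"ry":0,"rz":1},{"x":0,"y":0,"z":0,"rx":0,"ry":0,"rz":1}]}}

```text
clock: 18.73
tool_pos: [0.5779, -0.1591, 0.0743]
orientation: [154.2, -23.4, 149.9]
force: [1.4, -9.2, -3.1]
opening: 0.0426
gripper_force: 30.0
```

```bash
python3 -c "
from h import *
kerr(45,0)"
```

```text
18.725 J [-17.7  34.1   5.1 -30.6 -79.8 -97.1] open 0.0426 F [ 1.4 -9.2 -3.1]
rot rows [ 0.006  0.055 -0.019] shift rows [0.038 0.01  0.082] Mz tool [ 3.72  -4.071 -0.241]
```

Request:
{"api": "play_rows", "payload": {"motion": [{"x":0,"y":0,"z":0,"rx":0,"ry":0,"rz":1},{"x":0,"y":0,"z":0,"rx":0,"ry":0,"rz":1},{"x":0,"y":0,"z":0,"rx":0,"ry":0,"rz":1},{"x":0,"y":0,"z":0,"rx":0,"ry":0,"rz":1},{"x":0,"y":0,"z":0,"rx":0,"ry":0,"rz":1},{"x":0,"y":0,"z":0,"rx":0,"ry":0,"rz":1},{"x":0,"y":0,"z":0,"rx":0,"ry":0,"rz":1},{"x":0,"y":0,"z":0,"rx":0,"ry":0,"rz":1},{"x":0,"y":0,"z":0,"rx":0,"ry":0,"rz":1},{"x":0,"y":0,"z":0,"rx":0,"ry":0,"rz":1}]}}

```text
clock: 19.98
tool_pos: [0.5768, -0.1597, 0.0739]
orientation: [176.6, -34.1, 105.5]
force: [-1.4, -12.7, -3.7]
opening: 0.0431
gripper_force: 30.0
```

```bash
python3 -c "
from h import *
kerr(5,0)"
```

```text
19.975 J [ -17.8   34.1    5.1  -30.5  -79.9 -137.1] open 0.0431 F [ -1.4 -12.7  -3.7]
rot rows [ 0.013  0.038 -0.033] shift rows [0.054 0.033 0.082] Mz tool [ 1.564 -6.202 -0.173]
```

Request:
{"api": "play_rows", "payload": {"motion": [{"x":0,"y":0,"z":0,"rx":0,"ry":0,"rz":0.5},{"x":0,"y":0,"z":0,"rx":0,"ry":0,"rz":0.5},{"x":0,"y":0,"z":0,"rx":0,"ry":0,"rz":0.5},{"x":0,"y":0,"z":0,"rx":0,"ry":0,"rz":0.5}]}}

```text
clock: 20.48
tool_pos: [0.5764, -0.1598, 0.0739]
orientation: [-177.9, -34.2, 95.9]
force: [-2.0, -12.0, -3.2]
opening: 0.0434
gripper_force: 30.0
```

```bash
python3 -c "
from h import *
kerr(-3,0)"
```

```text
20.475 J [ -17.8   34.1    5.1  -30.5  -79.9 -145.1] open 0.0434 F [ -2.  -12.   -3.2]
rot rows [ 0.011  0.034 -0.019] shift rows [0.059 0.038 0.081] Mz tool [ 0.962 -6.338 -0.14 ]
```

Request:
{"api": "play_rows", "payload": {"motion": [{"x":0,"y":0,"z":0,"rx":0,"ry":0,"rz":0.5},{"x":0,"y":0,"z":0,"rx":0,"ry":0,"rz":0.5},{"x":0,"y":0,"z":0,"rx":0,"ry":0,"rz":0.5},{"x":0,"y":0,"z":0,"rx":0,"ry":0,"rz":0.5}]}}

```text
clock: 20.98
tool_pos: [0.5762, -0.1597, 0.0739]
orientation: [-172.5, -33.6, 86.3]
force: [-3.0, -12.3, -3.9]
opening: 0.0433
gripper_force: 30.0
```

```bash
python3 -c "
from h import *
kerr(-11,0)"
```

```text
20.975 J [ -17.8   34.1    5.1  -30.5  -79.9 -153.1] open 0.0433 F [ -3.  -12.3  -3.9]
rot rows [ 0.009  0.031 -0.021] shift rows [0.063 0.039 0.08 ] Mz tool [ 0.428 -6.403 -0.105]
```

Request:
{"api": "play_rows", "payload": {"motion": [{"x":0,"y":0,"z":0,"rx":0,"ry":0,"rz":0.5},{"x":0,"y":0,"z":0,"rx":0,"ry":0,"rz":0.5},{"x":0,"y":0,"z":0,"rx":0,"ry":0,"rz":0},{"x":0,"y":0,"z":0,"rx":0,"ry":0,"rz":0}]}}

```text
clock: 21.48
tool_pos: [0.576, -0.1598, 0.074]
orientation: [-170.0, -33.0, 81.6]
force: [-2.7, -12.1, -2.3]
opening: 0.0432
gripper_force: 30.0
```

```bash
python3 -c "
from h import *
kerr(-15,0)"
```

```text
21.475 J [ -17.8   34.1    5.1  -30.5  -79.9 -157. ] open 0.0432 F [ -2.7 -12.1  -2.3]
rot rows [ 0.009  0.029 -0.011] shift rows [0.068 0.041 0.081] Mz tool [ 0.012 -6.391  0.096]
```

Request:
{"api": "play_rows", "payload": {"motion": [{"x":0,"y":0,"z":0,"rx":0,"ry":0,"rz":0},{"x":0,"y":0,"z":0,"rx":0,"ry":0,"rz":0},{"x":0,"y":0,"z":0,"rx":0,"ry":0,"rz":0},{"x":0,"y":0,"z":-0.5,"rx":0,"ry":0,"rz":0},{"x":0,"y":0,"z":-1,"rx":0,"ry":0,"rz":0},{"x":0,"y":0,"z":-1,"rx":0,"ry":0,"rz":0},{"x":0,"y":0,"z":-1,"rx":0,"ry":0,"rz":0},{"x":0,"y":0,"z":-1,"rx":0,"ry":0,"rz":0},{"x":0,"y":0,"z":-1,"rx":0,"ry":0,"rz":0}], "fingers": 0.4}}

```text
clock: 22.6
tool_pos: [0.5901, -0.2339, 0.1897]
orientation: [-170.1, -33.2, 81.8]
force: [-0.1, 0.5, 0.3]
opening: 0.0612
gripper_force: 0.0
```

```bash
python3 - <<'E'
from h import *
kerr(-15,.14)
o,Rt=fwd()
# view pose: orientation as in w5 (slightly less tilt), TCP
Rv=R.from_euler('xyz',[176.44,44,-170.98],degrees=True)
P=np.array([.4894,-.0764,.2124])
w=(Rt.inv()*Rv).as_rotvec(degrees=True);print("view rot rows",w/4,np.linalg.norm(w)/4,"pos shift in view frame",Rv.inv().apply(P-o['tool_pos'])/.025,"in cur",Rt.inv().apply(P-o['tool_pos'])/.025)
print("scene/top strip visible? tool",o['tool_pos'])
E
```

```text
22.6 J [ -22.8   32.5   18.   -28.7  -95.  -160. ] open 0.0612 F [-0.1  0.5  0.3]
rot rows [ 0.02  -0.026  0.024] shift rows [-0.069  0.02   0.005] Mz tool [-0.509 -1.992  0.057]
view rot rows [ -4.58928599 -14.64858334 -27.60515911] 31.586189214775263 pos shift in view frame [ 1.51861008  7.01013655 -2.29906962] in cur [ 5.23198516 -4.4124361   3.14494056]
scene/top strip visible? tool [ 0.59005848 -0.23391298  0.1896794 ]
```

Request:
{"api": "play_rows", "payload": {"motion": [{"x":0,"y":0,"z":-1,"rx":-0.143,"ry":-0.458,"rz":-0.863},{"x":0,"y":0,"z":-1,"rx":-0.143,"ry":-0.458,"rz":-0.863},{"x":0,"y":0,"z":0,"rx":-0.143,"ry":-0.458,"rz":-0.863},{"x":0,"y":0,"z":0,"rx":-0.143,"ry":-0.458,"rz":-0.863},{"x":0,"y":0,"z":0,"rx":-0.143,"ry":-0.458,"rz":-0.863},{"x":0,"y":0,"z":0,"rx":-0.143,"ry":-0.458,"rz":-0.863},{"x":0,"y":0,"z":0,"rx":-0.143,"ry":-0.458,"rz":-0.863},{"x":0,"y":0,"z":0,"rx":-0.143,"ry":-0.458,"rz":-0.863},{"x":0,"y":0,"z":0,"rx":-0.143,"ry":-0.458,"rz":-0.863},{"x":0,"y":0,"z":0,"rx":-0.143,"ry":-0.458,"rz":-0.863},{"x":0,"y":0,"z":0,"rx":-0.143,"ry":-0.458,"rz":-0.863},{"x":0,"y":0,"z":0,"rx":-0.143,"ry":-0.458,"rz":-0.863},{"x":0,"y":0,"z":0,"rx":-0.143,"ry":-0.458,"rz":-0.863},{"x":0,"y":0,"z":0,"rx":-0.143,"ry":-0.458,"rz":-0.863},{"x":0,"y":0,"z":0,"rx":-0.143,"ry":-0.458,"rz":-0.863},{"x":0,"y":0,"z":0,"rx":-0.143,"ry":-0.458,"rz":-0.863}]}}

```text
clock: 24.6
tool_pos: [0.5945, -0.2605, 0.2309]
orientation: [163.2, 2.3, 136.5]
force: [-0.1, 0.3, 0.5]
opening: 0.0617
gripper_force: 0.0
```

```bash
cat >>h.py <<'E'
def view(P=(.4894,-.0764,.2124),e=(176.44,44,-170.98)):
    o,Rt=fwd();Rv=R.from_euler('xyz',e,degrees=True)
    w=(Rt.inv()*Rv).as_rotvec(degrees=True)/4;print(o['clock'],o['tool_pos'],o['orientation'],o['joint_pos'].round(1));print("rot rows",w,np.linalg.norm(w),"shift view frame",Rv.inv().apply(np.array(P)-o['tool_pos'])/.025,"cur",Rt.inv().apply(np.array(P)-o['tool_pos'])/.025)
E
python3 -c "
from h import *
view()"
```

```text
24.6 [ 0.59452496 -0.26054709  0.23086813] [163.19799926   2.27549311 136.52490217] [ -15.2   14.5   -3.   -15.4  -63.2 -112.1]
rot rows [ -2.29061489  -7.30980867 -13.76802195] 15.75559100375358 shift view frame [ 2.66987221  8.01506789 -1.05566849] cur [8.14240102 2.22716114 1.1068088 ]
```

Request:
{"api": "play_rows", "payload": {"motion": [{"x":0.905,"y":0.248,"z":0.123,"rx":0,"ry":0,"rz":0},{"x":0.905,"y":0.248,"z":0.123,"rx":0,"ry":0,"rz":0},{"x":0.905,"y":0.248,"z":0.123,"rx":0,"ry":0,"rz":0},{"x":0.905,"y":0.248,"z":0.123,"rx":0,"ry":0,"rz":0},{"x":0.905,"y":0.248,"z":0.123,"rx":0,"ry":0,"rz":0},{"x":0.905,"y":0.248,"z":0.123,"rx":0,"ry":0,"rz":0},{"x":0.905,"y":0.248,"z":0.123,"rx":0,"ry":0,"rz":0},{"x":0.905,"y":0.248,"z":0.123,"rx":0,"ry":0,"rz":0},{"x":0.905,"y":0.248,"z":0.123,"rx":0,"ry":0,"rz":0}]}}

```text
clock: 25.72
tool_pos: [0.4895, -0.0754, 0.2128]
orientation: [163.2, 2.2, 136.4]
force: [-0.2, 0.2, -0.3]
opening: 0.0614
gripper_force: 0.0
```

Request:
{"api": "play_rows", "payload": {"motion": [{"x":0,"y":0,"z":0,"rx":-0.143,"ry":-0.457,"rz":-0.86},{"x":0,"y":0,"z":0,"rx":-0.143,"ry":-0.457,"rz":-0.86},{"x":0,"y":0,"z":0,"rx":-0.143,"ry":-0.457,"rz":-0.86},{"x":0,"y":0,"z":0,"rx":-0.143,"ry":-0.457,"rz":-0.86},{"x":0,"y":0,"z":0,"rx":-0.143,"ry":-0.457,"rz":-0.86},{"x":0,"y":0,"z":0,"rx":-0.143,"ry":-0.457,"rz":-0.86},{"x":0,"y":0,"z":0,"rx":-0.143,"ry":-0.457,"rz":-0.86},{"x":0,"y":0,"z":0,"rx":-0.143,"ry":-0.457,"rz":-0.86},{"x":0,"y":0,"z":0,"rx":-0.143,"ry":-0.457,"rz":-0.86},{"x":0,"y":0,"z":0,"rx":-0.143,"ry":-0.457,"rz":-0.86},{"x":0,"y":0,"z":0,"rx":-0.143,"ry":-0.457,"rz":-0.86},{"x":0,"y":0,"z":0,"rx":-0.143,"ry":-0.457,"rz":-0.86},{"x":0,"y":0,"z":0,"rx":-0.143,"ry":-0.457,"rz":-0.86},{"x":0,"y":0,"z":0,"rx":-0.143,"ry":-0.457,"rz":-0.86},{"x":0,"y":0,"z":0,"rx":-0.143,"ry":-0.457,"rz":-0.86},{"x":0,"y":0,"z":0,"rx":0,"ry":0,"rz":0}]}}

```text
clock: 27.72
tool_pos: [0.4894, -0.0761, 0.2124]
orientation: [173.8, 41.8, -175.7]
force: [0.3, -0.6, 0.9]
opening: 0.061
gripper_force: 0.0
```

```bash
python3 - <<'E'
from plant import cams
from h import *
import cv2
view()
W=cams.get_calibration("wrist");a=cams.snapshot("wrist");cv2.imwrite("pics/w7raw.png",a)
u=proj(W,M@[.034,0,.126]+J)[0].astype(int);x0,y0=u[0]-50,u[1]-45;print(x0,y0)
def pv(p): return (np.array([x0+99,y0+74])-proj(W,M@np.array(p)+J)[0]+.5)*8-.5
for n,p in dict(flatfront=[.025,0,.1266],flat_botfront=[.025,0,.1026],cone=[-.017,-.0294,.1266],stripU=[.02,0,.1266],stripT=[.02,0,.1316],base1=[.06,.0663,.012],stripsL=[.02,.02,.1266],stripR=[.02,-.02,.1266]).items():print(n,pv(p).round(0))
c=cv2.rotate(a[y0:y0+75,x0:x0+100],cv2.ROTATE_180);cv2.imwrite("pics/w7.png",cv2.resize(c,None,fx=8,fy=8,interpolation=cv2.INTER_CUBIC))
np.set_printoptions(linewidth=200)
g=cv2.cvtColor(c,cv2.COLOR_BGR2GRAY).astype(float)
print(g[:,36:40].mean(1).round(0));print(g[:,45:53].mean(1).round(0))
E
```

```text
27.725 [ 0.48942015 -0.0761453   0.21237563] [ 173.80261277   41.80861141 -175.74308651] [  14.4  -15.9  -55.4    3.9   -8.3 -101.4]
rot rows [-0.15163526 -0.47130255 -0.91557083] 1.0408598834360596 shift view frame [ 0.00104421 -0.00976965 -0.00297606] cur [ 0.00051272 -0.00985027 -0.00284654]
197 162
flatfront [395. 259.]
flat_botfront [407. 410.]
cone [662. 416.]
stripU [397. 278.]
stripT [394. 245.]
base1 [ 48. 767.]
stripsL [245. 290.]
stripR [550. 266.]
[154. 152. 148. 144. 142. 140. 136. 134. 132. 134. 136. 136. 137. 137. 137. 136. 135. 135. 136. 134. 132. 132. 130. 132. 134. 135. 134. 133. 132. 133. 133. 133. 116. 104. 103. 108. 136. 156. 184.
 188. 188. 189. 188. 166. 116.  92.  89.  89.  89.  88.  88.  88.  88.  88.  89.  89.  96. 131. 137. 136. 139. 140. 142. 141. 141. 141. 140. 141. 140. 138. 139. 140. 139. 139. 138.]
[149. 149. 150. 144. 141. 141. 144. 139. 147. 147. 149. 147. 146. 149. 147. 150. 149. 141. 140. 141. 143. 144. 146. 151. 146. 142. 137. 134. 128. 141. 144. 126. 109. 105. 108. 131. 151. 154. 154.
 154. 154. 154. 154. 154. 154. 154. 154. 154. 154. 154. 153. 138. 102.  90.  89.  96. 137. 172. 212. 230. 234. 233. 234. 235. 236. 236. 232. 223. 187. 158. 147. 123. 135. 138. 137.]
```

View pics/w7.png

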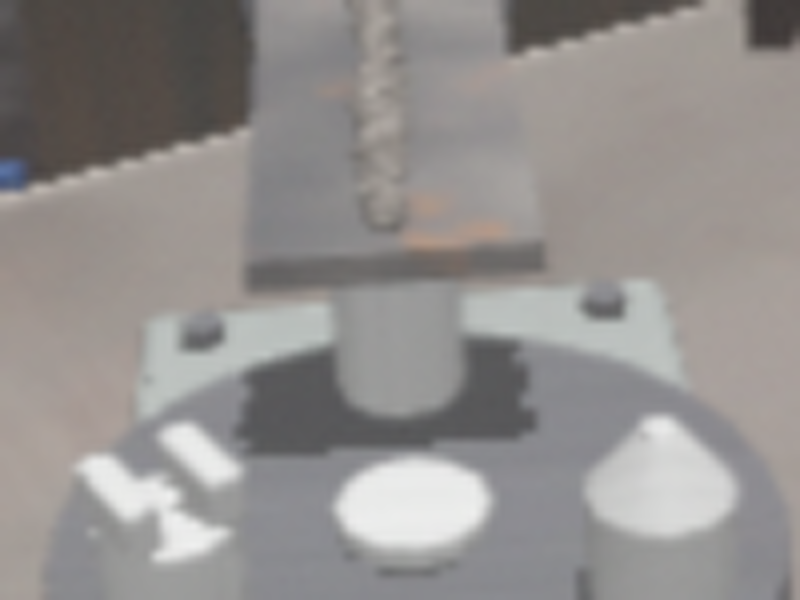

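```bash
python3 - <<'E'
from h import *
o,Rt=fwd()
for al in(-15,165):
    Rg=knobR(al);w=(Rt.inv()*Rg).as_rotvec(degrees=True)/4;n=np.linalg.norm(w)
    zt=Rg.apply([0,0,1]);G=K+.006*zt-.09*zt
    print(al,w,n,w/np.ceil(n),"shift after",Rg.inv().apply(G-o['tool_pos'])/.025,"G",G)
E
```

```text
-15 [ 4.50286403 14.17001238 26.68650312] 30.548886787313137 [0.14525368 0.45709717 0.86085494] shift after [-5.31872792  4.42368112 -1.13551501] G [ 0.58559168 -0.20744591  0.1473052 ]
165 [-12.64082388   4.01692741 -15.04536875] 20.05714972176168 [-0.60194399  0.19128226 -0.71644613] shift after [ 5.31872792 -4.42368112 -1.13551501] G [ 0.58559168 -0.20744591  0.1473052 ]
```

Request:
{"api": "play_rows", "payload": {"motion": [{"x":0,"y":0,"z":0,"rx":-0.632,"ry":0.201,"rz":-0.752},{"x":0,"y":0,"z":0,"rx":-0.632,"ry":0.201,"rz":-0.752},{"x":0,"y":0,"z":0,"rx":-0.632,"ry":0.201,"rz":-0.752},{"x":0,"y":0,"z":0,"rx":-0.632,"ry":0.201,"rz":-0.752},{"x":0,"y":0,"z":0,"rx":-0.632,"ry":0.201,"rz":-0.752},{"x":0,"y":0,"z":0,"rx":-0.632,"ry":0.201,"rz":-0.752},{"x":0,"y":0,"z":0,"rx":-0.632,"ry":0.201,"rz":-0.752},{"x":0,"y":0,"z":0,"rx":-0.632,"ry":0.201,"rz":-0.752},{"x":0,"y":0,"z":0,"rx":-0.632,"ry":0.201,"rz":-0.752},{"x":0,"y":0,"z":0,"rx":-0.632,"ry":0.201,"rz":-0.752},{"x":0,"y":0,"z":0,"rx":-0.632,"ry":0.201,"rz":-0.752},{"x":0,"y":0,"z":0,"rx":-0.632,"ry":0.201,"rz":-0.752},{"x":0,"y":0,"z":0,"rx":-0.632,"ry":0.201,"rz":-0.752},{"x":0,"y":0,"z":0,"rx":-0.632,"ry":0.201,"rz":-0.752},{"x":0,"y":0,"z":0,"rx":-0.632,"ry":0.201,"rz":-0.752},{"x":0,"y":0,"z":0,"rx":-0.632,"ry":0.201,"rz":-0.752},{"x":0,"y":0,"z":0,"rx":-0.632,"ry":0.201,"rz":-0.752},{"x":0,"y":0,"z":0,"rx":-0.632,"ry":0.201,"rz":-0.752},{"x":0,"y":0,"z":0,"rx":-0.632,"ry":0.201,"rz":-0.752},{"x":0,"y":0,"z":0,"rx":-0.632,"ry":0.201,"rz":-0.752}]}}

```text
clock: 30.28
tool_pos: [0.4849, -0.0941, 0.207]
orientation: [169.5, 31.8, -103.6]
force: [-0.1, 0.2, -0.2]
opening: 0.0613
gripper_force: 0.0
```

```bash
python3 -c "
from h import *
kerr(165,.09)"
```

```text
30.275 J [-14.5  15.9  -4.4 -31.2 -83.6  11.4] open 0.0613 F [-0.1  0.2 -0.2]
rot rows [-0.579 -0.119 -1.144] shift rows [ 4.2   -4.933 -0.707] Mz tool [0.452 1.811 0.098]
```

Request:
{"api": "play_rows", "payload": {"motion": [{"x":0,"y":0,"z":0,"rx":-0.29,"ry":-0.06,"rz":-0.572},{"x":0,"y":0,"z":0,"rx":-0.29,"ry":-0.06,"rz":-0.572},{"x":0,"y":0,"z":0,"rx":0,"ry":0,"rz":0}]}}

```text
clock: 30.65
tool_pos: [0.485, -0.0939, 0.2065]
orientation: [169.9, 33.1, -98.4]
force: [0.5, 0.1, -0.3]
opening: 0.0614
gripper_force: 0.0
```

```bash
python3 -c "
from h import *
kerr(165,.09)"
```

```text
30.65 J [-14.6  17.4  -2.9 -31.2 -85.9  15.9] open 0.0614 F [ 0.5  0.1 -0.3]
rot rows [-0.013  0.011 -0.02 ] shift rows [ 4.563 -4.551 -0.958] Mz tool [0.413 1.82  0.034]
```

Request:
{"api": "play_rows", "payload": {"motion": [{"x":0.913,"y":-0.91,"z":-0.192,"rx":0,"ry":0,"rz":0},{"x":0.913,"y":-0.91,"z":-0.192,"rx":0,"ry":0,"rz":0},{"x":0.913,"y":-0.91,"z":-0.192,"rx":0,"ry":0,"rz":0},{"x":0.913,"y":-0.91,"z":-0.192,"rx":0,"ry":0,"rz":0},{"x":0.913,"y":-0.91,"z":-0.192,"rx":0,"ry":0,"rz":0},{"x":0,"y":0,"z":0,"rx":0,"ry":0,"rz":0}]}}

```text
clock: 31.4
tool_pos: [0.5855, -0.2084, 0.1457]
orientation: [169.8, 33.1, -98.6]
force: [-0.1, 0.1, 0.3]
opening: 0.0615
gripper_force: 0.0
```

```bash
python3 -c "
from h import *
kerr(165,.09)"
```

```text
31.4 J [-21.1  32.9  12.9 -29.1 -89.4  20.9] open 0.0615 F [-0.1  0.1  0.3]
rot rows [-0.008  0.024 -0.061] shift rows [-0.068  0.008 -0.033] Mz tool [0.418 1.79  0.044]
```

Request:
{"api": "play_rows", "payload": {"motion": [{"x":-0.06,"y":0,"z":0.88,"rx":0,"ry":0,"rz":0},{"x":0,"y":0,"z":0.88,"rx":0,"ry":0,"rz":0},{"x":0,"y":0,"z":0.88,"rx":0,"ry":0,"rz":0},{"x":0,"y":0,"z":0.87,"rx":0,"ry":0,"rz":0},{"x":0,"y":0,"z":0,"rx":0,"ry":0,"rz":0}]}}

```text
clock: 32.02
tool_pos: [0.5764, -0.1558, 0.0759]
orientation: [169.9, 33.2, -98.5]
force: [-0.0, -0.2, 0.5]
opening: 0.0615
gripper_force: 0.0
```

```bash
python3 -c "
from h import *
kerr(165,0)"
```

```text
32.025 J [-17.6  34.    5.  -30.8 -80.1  22.8] open 0.0615 F [-0.  -0.2  0.5]
rot rows [ 0.001  0.026 -0.022] shift rows [ 0.107 -0.047  0.057] Mz tool [0.369 1.805 0.061]
```

Request:
{"api": "play_rows", "payload": {"motion": [{"x":0,"y":0,"z":0,"rx":0,"ry":0,"rz":0},{"x":0,"y":0,"z":0,"rx":0,"ry":0,"rz":0},{"x":0,"y":0,"z":0,"rx":0,"ry":0,"rz":0},{"x":0,"y":0,"z":0,"rx":0,"ry":0,"rz":0}], "fingers": -1}}

```text
clock: 32.52
tool_pos: [0.5766, -0.1577, 0.0772]
orientation: [170.0, 33.1, -98.4]
force: [-3.3, -0.6, 6.2]
opening: 0.0433
gripper_force: 30.0
```

```bash
python3 -c "
from h import *
kerr(165,0)"
```

```text
32.525 J [-17.7  33.9   5.2 -30.7 -80.2  22.8] open 0.0433 F [-3.3 -0.6  6.2]
rot rows [-0.017  0.017 -0.012] shift rows [ 0.077 -0.042  0.144] Mz tool [-1.555  1.083  0.115]
```

Request:
{"api": "play_rows", "payload": {"motion": [{"x":0,"y":0,"z":0,"rx":0,"ry":0,"rz":0.5},{"x":0,"y":0,"z":0,"rx":0,"ry":0,"rz":0.5},{"x":0,"y":0,"z":0,"rx":0,"ry":0,"rz":0.5}]}}

```text
clock: 32.9
tool_pos: [0.5768, -0.1577, 0.0772]
orientation: [166.2, 31.9, -105.4]
force: [-4.0, -0.6, 5.4]
opening: 0.0435
gripper_force: 30.0
```

```bash
python3 -c "
from h import *
kerr(159,0)"
```

```text
32.9 J [-17.7  33.9   5.2 -30.7 -80.2  16.8] open 0.0435 F [-4.  -0.6  5.4]
rot rows [-0.02   0.018 -0.023] shift rows [ 0.073 -0.043  0.144] Mz tool [-1.21   1.292 -0.157]
```

Request:
{"api": "play_rows", "payload": {"motion": [{"x":0,"y":0,"z":0,"rx":0,"ry":0,"rz":0},{"x":0,"y":0,"z":0,"rx":0,"ry":0,"rz":0},{"x":0,"y":0,"z":0,"rx":0,"ry":0,"rz":0},{"x":0,"y":0,"z":0,"rx":0,"ry":0,"rz":0}]}}

```text
clock: 33.4
tool_pos: [0.5768, -0.1577, 0.0772]
orientation: [166.3, 31.9, -105.4]
force: [-3.8, 0.1, 6.5]
opening: 0.0431
gripper_force: 30.0
```

```bash
python3 -c "
from h import *
kerr(159,0)"
```

```text
33.4 J [-17.7  33.9   5.2 -30.7 -80.2  16.8] open 0.0431 F [-3.8  0.1  6.5]
rot rows [-0.021  0.019 -0.012] shift rows [ 0.073 -0.043  0.145] Mz tool [-1.195  1.203  0.097]
```

Request:
{"api": "play_rows", "payload": {"motion": [{"x":0,"y":0,"z":0,"rx":0,"ry":0,"rz":0},{"x":0,"y":0,"z":0,"rx":0,"ry":0,"rz":0},{"x":0,"y":0,"z":0,"rx":0,"ry":0,"rz":0},{"x":0,"y":0,"z":-0.5,"rx":0,"ry":0,"rz":0},{"x":0,"y":0,"z":-1,"rx":0,"ry":0,"rz":0},{"x":0,"y":0,"z":-1,"rx":0,"ry":0,"rz":0},{"x":0,"y":0,"z":-1,"rx":0,"ry":0,"rz":0},{"x":0,"y":0,"z":-1,"rx":0,"ry":0,"rz":0},{"x":0,"y":0,"z":0,"rx":0,"ry":0,"rz":0}], "fingers": 0.4}}

```text
clock: 34.52
tool_pos: [0.5887, -0.2218, 0.1711]
orientation: [166.6, 31.8, -105.3]
force: [0.1, -0.8, 0.8]
opening: 0.0612
gripper_force: 0.0
```

```bash
python3 -c "
from h import *
from plant import workorder
kerr(159,.11)
print(workorder.close_job())"
```

```text
34.525 J [-22.   32.4  15.5 -28.9 -92.2  14.4] open 0.0612 F [ 0.1 -0.8  0.8]
rot rows [-0.088 -0.002  0.   ] shift rows [0.058 0.01  0.317] Mz tool [0.602 1.714 0.064]
the job is handed in; nothing more can be done
None
```

I handed the job in at 34.5 s with the flat anvil under the strip's free end and the jack turned 146° up, pressing with an estimated 14 N; that force was worked out from camera heights and knob moment, not measured directly, and no verdict was returned.

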